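Build the spacer stack on the stand's spindle

TASK

Thread the three aluminium spacers onto the stand's upright spindle in order of size: the widest first, at the bottom, then the middle one, then the narrowest on top. Press the stack down until the seat collar under it is fully home and the spacers lie flat on one another, then let go. Feel them on gently, as the spindle is off centre and easily bent, and leave everything else on the bench where it is.

Things in the scene. Friction and masses are not known exactly. Their poses are not given: they have to be found in the camera images.
- stand: heavy dark round cast base, 124 mm across, 12 mm high, fixed to the table; origin at the centre of its underside, z up. On it is clamped a round aluminium foot (46 mm across, top 16 mm above the table) with a vertical steel spindle, 17 mm in diameter. Do not load stand or spindle with more than 40 N
- nominal_tip (a point): point on the base's centre line at the height of the spindle's flat tip (84 mm above the table; its rim has a chamfer 1.5 mm wide, 2 mm high). The foot is clamped in an oversize hole: the spindle's true axis stands anywhere up to 5 mm from this point along the base's x and up to 5 mm along its y. Find it by feel or by eye; it stays rigid there
- collar (a joint): black rubber-lined seat collar, 42 mm across and 8 mm thick, that fits round the spindle and grips it: height in m of the collar above its home, 0 when fully home (resting on the foot, its top 24 mm above the table), at most 0.018. It starts 8 to 16 mm up, stays wherever it is left, and needs about 7 N of downward push to slide
- wide_mid (a point): the wide spacer: plain aluminium ring 58 mm across, 12 mm thick, with a 19 mm through bore; lies flat on the table at the start, its top at 12 mm. This point is the centre of the bore, half-way up (6 mm above its underside); its z axis is the ring's axis
- middle_mid (a point): the middle spacer: plain aluminium ring 46 mm across, 12 mm thick, with a 19 mm through bore; lies flat on the table at the start, its top at 12 mm. This point is the centre of the bore, half-way up (6 mm above its underside); its z axis is the ring's axis
- narrow_mid (a point): the narrow spacer: plain aluminium ring 34 mm across, 12 mm thick, with a 19 mm through bore; lies flat on the table at the start, its top at 12 mm. This point is the centre of the bore, half-way up (6 mm above its underside); its z axis is the ring's axis
- tin: closed round steel tin, 51 mm across, 22 mm high, no hole; a bystander, to be left where it is; origin at the centre of its underside
- meter: orange multimeter lying on its back, 75 x 150 x 36 mm (long side along its y); a bystander, to be left where it is; origin at the centre of its underside
- driver: screwdriver lying flat, 170 mm long along its x; a bystander, to be left where it is; origin at the centre of its underside
- reel: solder reel standing on its flange, 60 mm across, 45 mm high; a bystander, to be left where it is; origin at the centre of its underside
- tweezers: steel tweezers lying flat, 125 mm long along their x; a bystander, to be left where it is; origin at the centre of its underside
- screws: small white two-part tray of screws, 80 x 60 x 25 mm; a bystander, to be left where it is; origin at the centre of its underside

How it is judged:
On the way, in this order (a step that is already met when the one before it is completed fails the run):
1. the wide spacer is threaded on the spindle (around it, clearly below its tip) (horizontal distance between wide_mid and stand below 0.01 m and height (world z) of wide_mid below 0.074 m), for 0.2 s.
2. the middle spacer is threaded on the spindle (around it, clearly below its tip) (horizontal distance between middle_mid and stand below 0.01 m and height (world z) of middle_mid below 0.074 m), for 0.2 s.
3. the narrow spacer is threaded on the spindle (around it, clearly below its tip) (horizontal distance between narrow_mid and stand below 0.01 m and height (world z) of narrow_mid below 0.074 m), for 0.2 s.
At the end, for the whole second after the job is handed in: All three spacers are round the spindle (centres within 10 mm of the stand's centre), at rest: the wide one at the bottom with its mid-height 30 mm above the table, the middle one at 42 mm, the narrow one at 54 mm, each within 3 mm, and the seat collar is within 2 mm of home (horizontal distance between each of wide_mid, middle_mid, narrow_mid and stand below 0.01 m and height (world z) of wide_mid between 0.027 and 0.033 m and linear speed of each of wide, middle, narrow below 0.02 m/s and height (world z) of middle_mid between 0.039 and 0.045 m and height (world z) of narrow_mid between 0.051 and 0.057 m and value of joint collar below 0.002 m); the robot touches nothing.
It fails at once if the stand, spindle or collar is loaded with more than 40 N (contact force between stand and anything else above 40 N).
It fails at once if a bystander is moved by more than 25 mm (distance of any of tin, meter, driver, reel, tweezers, screws from where it was at the start of the episode above 0.025 m).
It also fails if it takes over 72 s, if anything falls off the work surface, if the arm or the gripper's body presses on something with over 40 N, if the wrist force passes 120 N, or if a joint passes its speed limit or range.

ROBOT

A 6-joint arm with a two-finger parallel gripper is mounted at the origin on the work surface. World frame = base frame: x ahead of the robot, y to its left, z up, the work surface at z = 0. Lengths are in m, angles in rad, forces in N, time in s.
With the tool pointing down it reaches from about 0.275 to 0.875 m from the base axis. Payload 12.5 kg.
Tool frame: the origin (TCP) lies midway between the tips of the shut fingers; the grasp point (between the pads) lies 19 mm behind it (ctrl.tcp_to_grasp is the distance from the TCP to the grasp point, in m); z points along the fingers, y is the line along which they close (so a half turn about z gives the same grasp; the last joint's range is limited). The gripper opens to 85 mm and grips with 20 to 120 N. Pads are 22 mm wide; open, the fingers measure 114 mm over their backs; the gripper's body (76 mm by 85 mm) begins 54 mm behind the grasp point. The pads swing forward as they close: fully open they stand 13 mm farther back than shut.
Start: joints at [1.189, 0.351, 1.652, -0, 1.139, -0.085], TCP at [0.161, 0.526, 0.21] pointing down, gripper open.
Joint ranges: [-2.75, 2.75], [-0.79, 2.1], [0.01, 2.65], [-1.57, 4.71], [0.07, 3.14], [-2.87, 2.87]. Speed limits (rad/s): [2.22, 2.22, 2.79, 3.14, 3.14, 3.14].

INTERFACE

Orientations are given as a rotation vector (axis times angle).
In Python, from cell import ctrl, vision, sign_off gives the robot as it stands. The module is installed in compiled form; this text tells all that it offers.
- The arm moves only by the tool play_rows, never from a script. Its argument "series" is a list of rows, each an object with "grip": the gripper's target within -1 to 1 (fully open at 1, half-way at 0, shut at -1); "translation": the shift along the tool's x, y, z in m, a list of three; "turn": the turn, a rotation vector about the tool's x, y, z in degrees, a list of three. A call has 1 to 5 rows; each row shifts and turns the commanded pose from where the row before left it, along the tool's axes as they then stand; what a row does not reach is not made up. A row lasts 1/8 s, in which the tool goes at most 62.5 mm and 10.7 degrees, less where a joint would pass 70% of its speed; a pose out of reach is approached as far as the arm can. A call is refused whole if a number of a shift passes 0.0625 or a number of a turn 10.7, either way. A call with a gripper value outside its range is refused whole. The fingers move at their own pace and stop on an object; the grip force is fixed at half the most. Time passes only in rows, so rows that do not move let the fingers close. It gives the time, the measured TCP pose, the force, the opening and the grip force at its end, in the units of the state.
- ctrl.sense(): the state, without advancing time (a new reading comes with each control period).
- vision.get_image(name): name is "side" or "top"; returns (picture, depth): 420x560x3 uint8, red, green, blue; 420x560 float32, m along the optical axis (not along the pixel's ray), 0 where there is no reading.
- vision.camera_model(name): a dict with "intrinsics" (3x3 intrinsics, pixels), "extrinsics" (4x4, takes a point from camera to world coordinates). Camera axes: x right, y up, looking along -z (the intrinsics and any distortion apply to the point x, -y, -z); pixel columns grow to the right and rows downward; lengths in m; the calibration is good to about 2 mm. A picture is of the moment at which its call begins. camera_model takes no time and is no camera call.
- sign_off(): hands the job in; it is judged then, once.
The state is a dict: "time": time; "joints": joint angles; "qvel": joint speeds; "effort": joint torques, N m; "ee_pos": TCP position; "tcp_rot": TCP orientation; "force": force on the tool from outside, world axes, zero at the start; "wrist_torque": the same for the moment, N m; "width": opening from 0.0 (shut) to 1.0 (fully open); "grip_force": force on a finger pad.
Only numpy, scipy, OpenCV 4.12 (cv2) and the standard library are available. Lean on these libraries where they do the work, as an engineer would, in place of code of your own. Each camera call takes 0.05 s, during which the arm holds its last target. There are 200 camera calls.

## Working session

There is one attempt and no reset: what is moved stays moved. The work goes in short steps, Python scripts to look and compute and a tool call to move; the robot and the scene stay as the last step left them, time stands still between calls to the robot, and variables do not carry over. Pictures are saved under pics/ and viewed, at most 10 in all, crops included, and the job is handed in when it is done.

Besides the shell and the picture viewer there is one more tool, called after "Emit:" as name(argument=value, ...), one argument or row to a line, values as JSON. play_rows: Moves the arm, as the interface text tells. Its arguments: {"type":"object","properties":{"series":{"type":"array","items":{"type":"object","properties":{"grip":{"type":"number"},"translation":{"type":"array","items":{"type":"number"}},"turn":{"type":"array","items":{"type":"number"}}}}}},"required":["series"]}

```bash
mkdir -p pics; cat > h.py <<'E'
import numpy as np, cv2
from cell import ctrl, vision, sign_off
def cloud(name):
    im,d=vision.get_image(name); m=vision.camera_model(name)
    K=np.array(m["intrinsics"]);T=np.array(m["extrinsics"])
    v,u=np.mgrid[:d.shape[0],:d.shape[1]]
    x=(u-K[0,2])/K[0,0]*d; y=(v-K[1,2])/K[1,1]*d
    P=np.stack([x,-y,-d,np.ones_like(d)],-1)@T.T
    P=P[...,:3]; P[d==0]=np.nan
    return im,d,P
E
python3 - <<'E'
from h import *
for n in("top","side"):
    im,d,P=cloud(n); cv2.imwrite(f"pics/{n}0.png",im[...,::-1]); np.save(f"{n}0.npy",P)
    m=vision.camera_model(n);print(n,{k:(np.round(v,3).tolist() if k in("intrinsics","extrinsics") else v) for k,v in m.items()})
print(ctrl.sense(), ctrl.tcp_to_grasp)
E
```

```text
top {'intrinsics': [[487.471, 0.0, 273.113], [0.0, 487.471, 217.566], [0.0, 0.0, 1.0]], 'extrinsics': [[0.011, 0.992, -0.124, 0.424], [-1.0, 0.013, 0.02, 0.001], [0.021, 0.123, 0.992, 1.342], [0.0, 0.0, 0.0, 1.0]]}
side {'intrinsics': [[434.522, 0.0, 289.027], [0.0, 434.522, 207.14], [0.0, 0.0, 1.0]], 'extrinsics': [[-0.933, 0.162, -0.322, 0.248], [-0.359, -0.479, 0.801, 0.835], [-0.024, 0.863, 0.505, 0.633], [0.0, 0.0, 0.0, 1.0]]}
{'time': 0.1, 'joints': array([ 1.18938600e+00,  3.51206588e-01,  1.65233179e+00,  5.62106409e-08,
        1.13909782e+00, -8.46203272e-02]), 'qvel': array([ 1.05801444e-03, -1.40171408e-03, -1.15406383e-03,  6.44105159e-05,
        1.41642672e-03,  5.45314580e-04]), 'effort': array([-4.75226570e-04, -5.06829464e+01, -2.91876554e+01, -1.38938844e-04,
        2.64950017e-03,  6.08567404e-06]), 'ee_pos': array([0.16072024, 0.52567254, 0.20950975]), 'tcp_rot': array([-4.64451848e-01, -3.10682668e+00,  1.59475064e-03]), 'force': array([ 0.7721604 , -0.21955461, -0.53542777]), 'wrist_torque': array([-0.01374343, -0.03132755,  0.0516208 ]), 'grip_force': 0.0, 'width': 0.9972194162031779} 0.0187
```

View pics/top0.png

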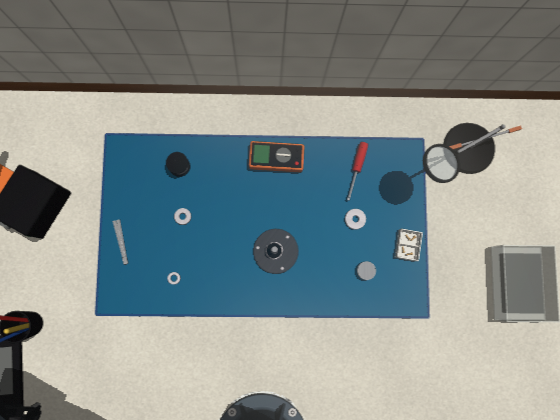

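View pics/side0.png

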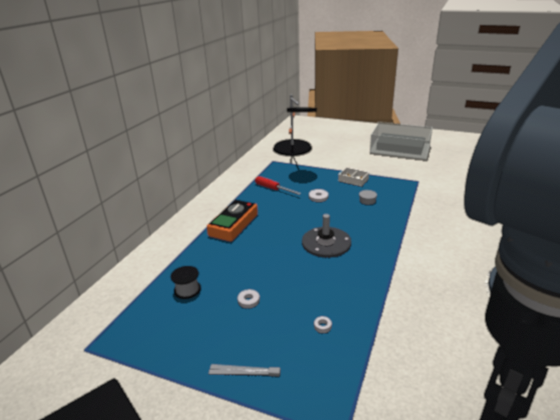

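The top view shows the stand at (275,251) with the spindle tip near (273,249), the wide ring at (356,219), the middle ring at (182,216), the narrow ring at (174,278) and the tin at (366,271). The side view agrees. A magnifier stands at the right, around (396–440,175).

```bash
cat >> h.py <<'E'
def pix2plane(n,uv,z):
    m=vision.camera_model(n);K=np.array(m["intrinsics"]);T=np.array(m["extrinsics"])
    r=T[:3,:3]@np.array([(uv[0]-K[0,2])/K[0,0],-(uv[1]-K[1,2])/K[1,1],-1]); o=T[:3,3]
    return o+r*(z-o[2])/r[2]
def blob(im,n,uv,z,R=22):
    """centre of bright/non-blue ring area incl. hole near uv, outer contour"""
    u,v=map(int,uv); c=im[v-R:v+R,u-R:u+R].astype(int)
    m=((c[...,0]>110)).astype(np.uint8)
    cs,_=cv2.findContours(m,cv2.RETR_EXTERNAL,cv2.CHAIN_APPROX_NONE)
    k=max(cs,key=cv2.contourArea); M=cv2.moments(k); (x,y),r=cv2.minEnclosingCircle(k)
    cen=(M['m10']/M['m00']+u-R,M['m01']/M['m00']+v-R)
    return cen,r,pix2plane(n,cen,z)
E
python3 - <<'E'
from h import *
for n,pts in (("top",dict(wide=(356,219),mid=(182,216),nar=(174,278),tin=(366,271))),("side",dict(wide=(318,196),mid=(248,298),nar=(323,324)))):
    im=cv2.imread(f"pics/{n}0.png")[...,::-1]; P=np.load(f"{n}0.npy")
    for k,uv in pts.items():
        try: c,r,p=blob(im,n,uv,0.022 if k=="tin" else .012,R=20); print(n,k,np.round(c,1),round(r,1),np.round(p,4))
        except Exception as e: print(k,e)
P=np.load("top0.npy")
for uv in [(275,251),(273,249),(290,262),(396,187),(440,162),(425,165),(468,148),(366,271),(356,229),(182,223),(174,284),(300,300)]:
    print(uv,np.round(P[uv[1],uv[0]],4))
for n in("top","side"):
    P=np.load(f"{n}0.npy"); Z=P[...,2];near=(abs(P[...,0]-.37)<.08)&(abs(P[...,1])<.08)
    for a,b in((.078,.095),(.03,.075),(.008,.0135)):
        q=P[near&(Z>a)&(Z<b)]; print(n,a,len(q),np.round(q.mean(0),4),np.round(q.min(0),4),np.round(q.max(0),4))
E
python3 - <<'E'
import cv2
a=cv2.imread('pics/top0.png')[225:280,245:305];b=cv2.imread('pics/side0.png')[205:260,295:355]
cv2.imwrite('pics/cr.png',cv2.hconcat([cv2.resize(x,(400,367),interpolation=cv2.INTER_CUBIC) for x in(a,b)]))
E
```

```text
top wide [355.2 218.4] 10.4 [ 0.59   -0.2522  0.012 ]
top mid [182.1 215.7] 8.4 [0.5911 0.2239 0.012 ]
top nar [173.3 277.7] 6.3 [0.4223 0.2419 0.012 ]
top tin [366.3 270.2] 9.2 [ 0.4479 -0.2789  0.022 ]
side wide [318.1 194. ] 9.2 [ 0.5902 -0.2508  0.012 ]
side mid [248.1 296.9] 10.9 [0.5916 0.2251 0.012 ]
side nar [322.4 322.6] 8.6 [0.4231 0.243  0.012 ]
(275, 251) [ 0.4938 -0.0301  0.0776]
(273, 249) [ 0.4982 -0.0246  0.0896]
(290, 262) [ 0.468  -0.0727  0.0131]
(396, 187) [ 0.6827 -0.3716 -0.0044]
(440, 162) [ 0.7047 -0.4208  0.2062]
(425, 165) [ 0.6933 -0.3794  0.2206]
(468, 148) [ 0.791  -0.5685  0.0243]
(366, 271) [ 0.4459 -0.279   0.0174]
(356, 229) [ 0.5615 -0.2556  0.0034]
(182, 223) [0.571  0.2236 0.0115]
(174, 284) [0.4054 0.2412 0.0019]
(300, 300) [ 0.3658 -0.1013  0.0008]<stdin>:13: RuntimeWarning: Mean of empty slice.
  ret = um.true_divide(
Traceback (most recent call last):
ValueError: zero-size array to reduction operation minimum which has no identity
```

View pics/cr.png

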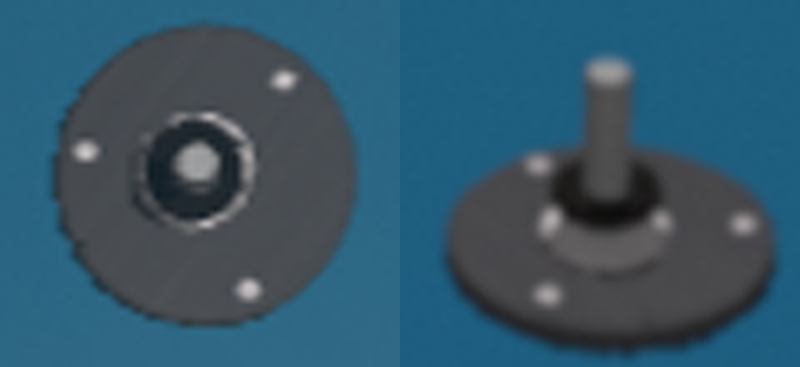

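The crop shows the spindle tip at about (274.3,249) in the top view and (325.8,215.4) in the side view. The collar is black and sits above the light foot.

```bash
python3 - <<'E'
from h import *
def cen(n,box,f):
    im=cv2.imread(f"pics/{n}0.png"); u0,v0,u1,v1=box
    c=im[v0:v1,u0:u1].astype(float); w=f(c); v,u=np.mgrid[v0:v1,u0:u1]
    return (u*w).sum()/w.sum(),(v*w).sum()/w.sum(),w.sum()
g=lambda t,h:(lambda c:np.clip((c.mean(2)-t)/h,0,1))
a=cen("top",(269,244,280,254),g(90,60)); print(a,pix2plane("top",a,.084))
for t in (110,120,130):
    b=cen("side",(319,211,333,220),g(t,20)); print(b,pix2plane("side",b,.084))
# base disc: non-blue
s=cen("top",(247,225,305,280),lambda c:((c[...,0]-c[...,2])<40)*1.); print(s,pix2plane("top",s,.011))
E
```

```text
(np.float64(274.4456798702803), np.float64(248.70558258049567), np.float64(23.983333333333334)) [ 0.49936959 -0.02840451  0.084     ]
(np.float64(325.8260405549627), np.float64(215.1846318036286), np.float64(15.616666666666665)) [ 0.50019136 -0.02920741  0.084     ]
(np.float64(325.8194233687405), np.float64(215.17602427921094), np.float64(10.983333333333333)) [ 0.50021807 -0.02924049  0.084     ]
(np.float64(325.75742574257424), np.float64(215.3019801980198), np.float64(6.733333333333334)) [ 0.50018973 -0.02863343  0.084     ]
(np.float64(275.1786383510306), np.float64(250.93441599000624), np.float64(1601.0)) [ 0.49771188 -0.03217229  0.011     ]
```

Emit:
play_rows(
  series=[
    {"grip": 1,"translation": [0,0,0],"turn": [0,0,-8.5]},
    {"grip": 1,"translation": [0,0,0],"turn": [0,0,-8.5]},
    {"grip": 1,"translation": [-0.028,-0.051,0],"turn": [0,0,0]},
    {"grip": 1,"translation": [-0.028,-0.051,0],"turn": [0,0,0]},
    {"grip": 1,"translation": [-0.028,-0.051,0],"turn": [0,0,0]},
  ],
)

```text
time: 0.72
ee_pos: [0.2452, 0.3713, 0.2098]
tcp_rot: [0.001, -3.141, 0.0]
force: [0.6, 0.2, 0.3]
width: 1.003
grip_force: 0.0
```

Emit:
play_rows(
  series=[
    {"grip": 1,"translation": [-0.028,-0.051,0],"turn": [0,0,0]},
    {"grip": 1,"translation": [-0.028,-0.051,0],"turn": [0,0,0]},
    {"grip": 1,"translation": [-0.028,-0.051,0],"turn": [0,0,0]},
    {"grip": 1,"translation": [-0.028,-0.051,0],"turn": [0,0,0]},
    {"grip": 1,"translation": [-0.028,-0.051,0],"turn": [0,0,0]},
  ],
)

```text
time: 1.35
ee_pos: [0.3853, 0.1161, 0.21]
tcp_rot: [0.0, 3.141, 0.0]
force: [0.8, 1.4, 0.2]
width: 1.002
grip_force: 0.0
```

Emit:
play_rows(
  series=[
    {"grip": 1,"translation": [-0.028,-0.051,0],"turn": [0,0,0]},
    {"grip": 1,"translation": [-0.028,-0.051,0],"turn": [0,0,0]},
    {"grip": 1,"translation": [-0.028,-0.051,0],"turn": [0,0,0]},
    {"grip": 1,"translation": [-0.028,-0.051,0],"turn": [0,0,0]},
    {"grip": 1,"translation": [-0.028,-0.051,0],"turn": [0,0,0]},
  ],
)

```text
time: 1.98
ee_pos: [0.5253, -0.139, 0.2098]
tcp_rot: [-0.001, -3.141, -0.0]
force: [0.1, 0.6, -0.9]
width: 1.0
grip_force: 0.0
```

Emit:
play_rows(
  series=[
    {"grip": 1,"translation": [-0.022,-0.038,0.02],"turn": [0,0,0]},
    {"grip": 1,"translation": [-0.022,-0.038,0.03],"turn": [0,0,0]},
    {"grip": 1,"translation": [-0.021,-0.0365,0.03],"turn": [0,0,0]},
    {"grip": 1,"translation": [0,0,0.05],"turn": [0,0,0]},
    {"grip": 1,"translation": [0,0,0.04],"turn": [0,0,0]},
  ],
)

```text
time: 2.6
ee_pos: [0.589, -0.2497, 0.0375]
tcp_rot: [-0.001, -3.14, -0.001]
force: [0.2, 1.0, -0.2]
width: 1.002
grip_force: 0.0
```

```bash
python3 - <<'E'
from h import *
im,d,P=cloud("side"); cv2.imwrite("pics/s1.png",cv2.resize(im[140:260,250:410,::-1],(800,600),interpolation=cv2.INTER_CUBIC))
print(ctrl.sense()["ee_pos"])
E
```

```text
[ 0.5864821  -0.24824891  0.03254767]
```

View pics/s1.png

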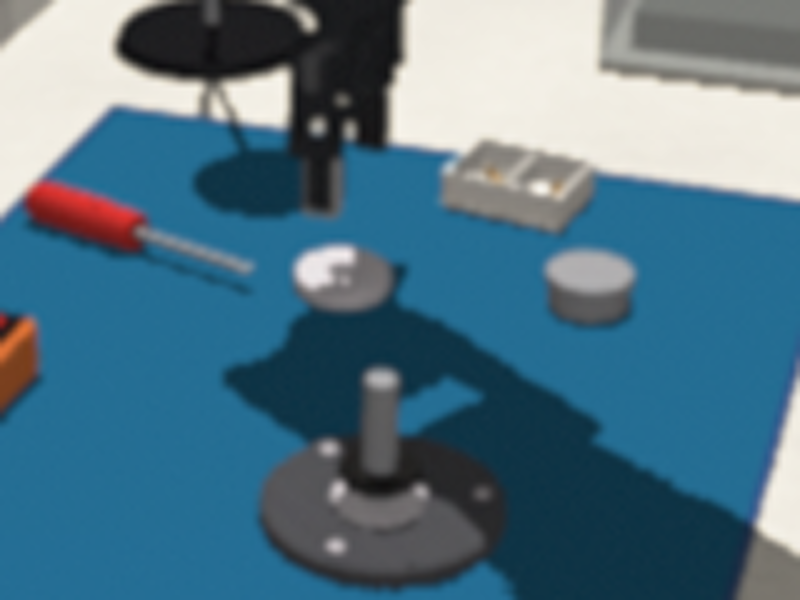

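The finger is above and behind the ring, at about (320,190) in the crop, and the ring is at (345,277). The tool still seems to be settling.

Emit:
play_rows(
  series=[
    {"grip": 1,"translation": [0,0,0],"turn": [0,0,0]},
    {"grip": 1,"translation": [0,0,0],"turn": [0,0,0]},
  ],
)

```text
time: 2.9
ee_pos: [0.5908, -0.25, 0.0421]
tcp_rot: [-0.0, 3.139, -0.002]
force: [0.7, -0.4, 0.1]
width: 0.999
grip_force: 0.0
```

Emit:
play_rows(
  series=[
    {"grip": 1,"translation": [0.0005,-0.001,0.014],"turn": [0,0,0]},
    {"grip": 1,"translation": [0,0,0.013],"turn": [0,0,0]},
    {"grip": 1,"translation": [0,0,0.008],"turn": [0,0,0]},
    {"grip": 1,"translation": [0,0,0.003],"turn": [0,0,0]},
    {"grip": 1,"translation": [0,0,0],"turn": [0,0,0]},
  ],
)

```text
time: 3.52
ee_pos: [0.5892, -0.2506, 0.0019]
tcp_rot: [-0.0, -3.141, -0.0]
force: [0.2, 0.1, 0.3]
width: 0.998
grip_force: 0.0
```

Emit:
play_rows(
  series=[
    {"grip": -1,"translation": [-0.001,-0.001,0.003],"turn": [0,0,0]},
    {"grip": -1,"translation": [0,0,0],"turn": [0,0,0]},
    {"grip": -1,"translation": [0,0,0],"turn": [0,0,0]},
    {"grip": -1,"translation": [0,0,0],"turn": [0,0,0]},
    {"grip": -1,"translation": [0,0,0],"turn": [0,0,0]},
  ],
)

```text
time: 4.15
ee_pos: [0.5903, -0.2516, -0.0009]
tcp_rot: [0.0, 3.142, -0.0]
force: [0.1, 0.3, -0.4]
width: -0.005
grip_force: 0.0
```

```bash
python3 - <<'E'
from h import *
im,d,P=cloud("side"); cv2.imwrite("pics/s2.png",cv2.resize(im[140:260,250:410,::-1],(800,600),interpolation=cv2.INTER_CUBIC))
E
```

```text
(no output)
```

View pics/s2.png

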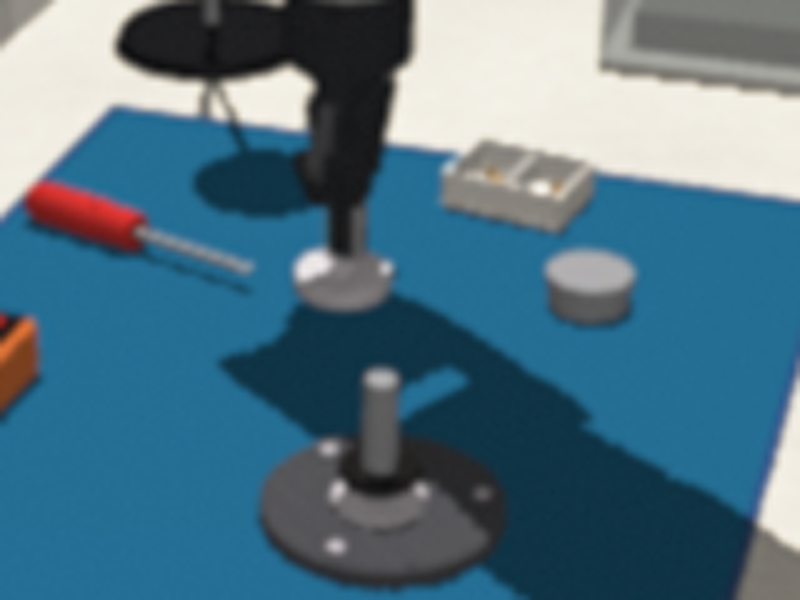

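The fingers are shut and their lower end appears at about (340,252), at the back edge of the ring. The ring (345,277) hasn't moved. I'll measure where the tip really is.

```bash
python3 - <<'E'
from h import *
for n in("side","top"):
    im,d,P=cloud(n)
    m=vision.camera_model(n);K=np.array(m["intrinsics"]);T=np.linalg.inv(np.array(m["extrinsics"]))
    for p in [ctrl.sense()["ee_pos"],[.5903,-.2516,.012],[.5903,-.2516,.02],[.5903,-.2516,.03]]:
        c=T@np.r_[p,1]; print(n,"proj",np.round(K[:2]@np.array([c[0]/-c[2],-c[1]/-c[2],1]),1))
    if n=="side":
        for v in range(174,204,2): print(v,[(u,im[v,u].mean().round(),np.round(P[v,u],3).tolist()) for u in (316,320)])
E
```

```text
side proj [318.1 197.7]
side proj [318.1 193.9]
side proj [318.1 191.5]
side proj [318.2 188.5]
174 [(316, np.float64(25.0), [0.577, -0.19, 0.108]), (320, np.float64(28.0), [0.581, -0.238, 0.085])]
176 [(316, np.float64(25.0), [0.581, -0.2, 0.097]), (320, np.float64(26.0), [0.575, -0.219, 0.089])]
178 [(316, np.float64(26.0), [0.583, -0.206, 0.087]), (320, np.float64(26.0), [0.576, -0.222, 0.081])]
180 [(316, np.float64(27.0), [0.588, -0.222, 0.073]), (320, np.float64(29.0), [0.577, -0.225, 0.073])]
182 [(316, np.float64(38.0), [0.592, -0.234, 0.06]), (320, np.float64(59.0), [0.575, -0.219, 0.07])]
184 [(316, np.float64(41.0), [0.592, -0.237, 0.052]), (320, np.float64(62.0), [0.582, -0.244, 0.05])]
186 [(316, np.float64(41.0), [0.593, -0.238, 0.045]), (320, np.float64(63.0), [0.581, -0.239, 0.046])]
188 [(316, np.float64(42.0), [0.592, -0.236, 0.039]), (320, np.float64(63.0), [0.581, -0.241, 0.038])]
190 [(316, np.float64(86.0), [0.592, -0.237, 0.032]), (320, np.float64(64.0), [0.581, -0.24, 0.032])]
192 [(316, np.float64(165.0), [0.6, -0.261, 0.012]), (320, np.float64(104.0), [0.582, -0.243, 0.024])]
194 [(316, np.float64(128.0), [0.599, -0.257, 0.008]), (320, np.float64(111.0), [0.588, -0.264, 0.006])]
196 [(316, np.float64(109.0), [0.593, -0.239, 0.011]), (320, np.float64(108.0), [0.582, -0.244, 0.01])]
198 [(316, np.float64(115.0), [0.588, -0.224, 0.013]), (320, np.float64(117.0), [0.578, -0.231, 0.011])]
200 [(316, np.float64(117.0), [0.587, -0.222, 0.007]), (320, np.float64(123.0), [0.577, -0.228, 0.006])]
202 [(316, np.float64(66.0), [0.587, -0.22, 0.002]), (320, np.float64(68.0), [0.575, -0.222, 0.003])]
top proj [354.1 218.9]
top proj [355.  218.3]
top proj [355.6 217.9]
top proj [356.3 217.5]
```

The depth data puts the shut tips about 25 mm above the table although the reported TCP z is about 0. That means the fingers closed above the ring. I'll reopen and descend by feel.

Emit:
play_rows(
  series=[
    {"grip": 1,"translation": [0,0,0],"turn": [0,0,0]},
    {"grip": 1,"translation": [0,0,0],"turn": [0,0,0]},
    {"grip": 1,"translation": [0,0,0],"turn": [0,0,0]},
    {"grip": 1,"translation": [0,0,0.005],"turn": [0,0,0]},
    {"grip": 1,"translation": [0,0,0],"turn": [0,0,0]},
  ],
)

```text
time: 4.92
ee_pos: [0.5899, -0.2514, -0.0066]
tcp_rot: [-0.0, -3.141, -0.001]
force: [-0.2, 0.5, 0.1]
width: 0.998
grip_force: 0.0
```

Emit:
play_rows(
  series=[
    {"grip": 1,"translation": [0,0,0.004],"turn": [0,0,0]},
    {"grip": 1,"translation": [0,0,0],"turn": [0,0,0]},
  ],
)

```text
time: 5.18
ee_pos: [0.59, -0.2515, -0.0104]
tcp_rot: [-0.0, -3.141, -0.0]
force: [-0.8, -0.1, 0.5]
width: 0.999
grip_force: 0.0
```

Emit:
play_rows(
  series=[
    {"grip": 1,"translation": [0,0,0.004],"turn": [0,0,0]},
    {"grip": 1,"translation": [0,0,0],"turn": [0,0,0]},
  ],
)

```text
time: 5.42
ee_pos: [0.5901, -0.2515, -0.0144]
tcp_rot: [-0.0, -3.141, -0.0]
force: [-0.1, -0.6, 0.5]
width: 1.001
grip_force: 0.0
```

Emit:
play_rows(
  series=[
    {"grip": 1,"translation": [0,0,0.004],"turn": [0,0,0]},
    {"grip": 1,"translation": [0,0,0],"turn": [0,0,0]},
  ],
)

```text
time: 5.68
ee_pos: [0.5901, -0.2515, -0.0184]
tcp_rot: [-0.0, -3.141, -0.0]
force: [0.1, 0.3, 0.3]
width: 1.001
grip_force: 0.0
```

```bash
python3 - <<'E'
from h import *
im,d,P=cloud("side"); cv2.imwrite("pics/s3.png",cv2.resize(im[150:225,270:370,::-1],(800,600),interpolation=cv2.INTER_CUBIC))
print(ctrl.sense()["ee_pos"])
E
```

```text
[ 0.59016327 -0.25153931 -0.01819098]
```

View pics/s3.png

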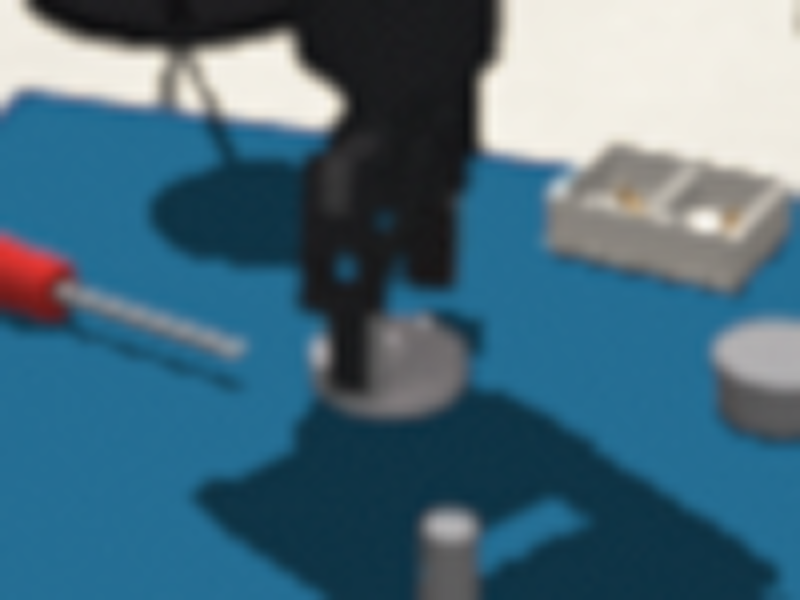

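The finger is now in front of the ring with its tip at crop (352,388), about 18 mm above the table while open. I need about 8 mm more.

Emit:
play_rows(
  series=[
    {"grip": 1,"translation": [0,0,0.004],"turn": [0,0,0]},
    {"grip": 1,"translation": [0,0,0.004],"turn": [0,0,0]},
    {"grip": -1,"translation": [0,0,0],"turn": [0,0,0]},
    {"grip": -1,"translation": [0,0,0],"turn": [0,0,0]},
    {"grip": -1,"translation": [0,0,0],"turn": [0,0,0]},
  ],
)

```text
time: 6.35
ee_pos: [0.5909, -0.2519, -0.0251]
tcp_rot: [0.0, 3.14, -0.001]
force: [-0.3, 0.2, 5.6]
width: 0.65
grip_force: 67.0
```

Emit:
play_rows(
  series=[
    {"grip": -1,"translation": [0,0,-0.015],"turn": [0,0,0]},
    {"grip": -1,"translation": [0,0,-0.035],"turn": [0,0,0]},
    {"grip": -1,"translation": [0,0,-0.035],"turn": [0,0,0]},
    {"grip": -1,"translation": [0.01,0.023,-0.025],"turn": [0,0,0]},
    {"grip": -1,"translation": [0.018,0.04,0],"turn": [0,0,0]},
  ],
)

```text
time: 6.98
ee_pos: [0.5633, -0.1891, 0.0868]
tcp_rot: [0.002, 3.137, -0.003]
force: [-0.1, 0.6, -1.0]
width: 0.652
grip_force: 63.7
```

Emit:
play_rows(
  series=[
    {"grip": -1,"translation": [0.02,0.05,0],"turn": [0,0,0]},
    {"grip": -1,"translation": [0.018,0.04,0],"turn": [0,0,0]},
    {"grip": -1,"translation": [0.014,0.04,0],"turn": [0,0,0]},
    {"grip": -1,"translation": [0.01,0.028,0],"turn": [0,0,0]},
    {"grip": -1,"translation": [0,0,0],"turn": [0,0,0]},
  ],
)

```text
time: 7.6
ee_pos: [0.4998, -0.0293, 0.0847]
tcp_rot: [-0.003, 3.141, 0.0]
force: [0.4, -0.8, -1.4]
width: 0.649
grip_force: 63.7
```

Emit:
play_rows(
  series=[
    {"grip": -1,"translation": [0,0,0],"turn": [0,0,0]},
    {"grip": -1,"translation": [0,0,0],"turn": [0,0,0]},
  ],
)

```text
time: 7.85
ee_pos: [0.5007, -0.0314, 0.0842]
tcp_rot: [0.002, 3.141, -0.0]
force: [-0.7, 0.4, -1.1]
width: 0.645
grip_force: 63.7
```

```bash
python3 - <<'E'
from h import *
im,d,P=cloud("side"); cv2.imwrite("pics/s4.png",cv2.resize(im[150:270,250:410,::-1],(800,600),interpolation=cv2.INTER_CUBIC))
print(ctrl.sense()["ee_pos"])
E
```

```text
[ 0.50055538 -0.03133417  0.08408058]
```

View pics/s4.png

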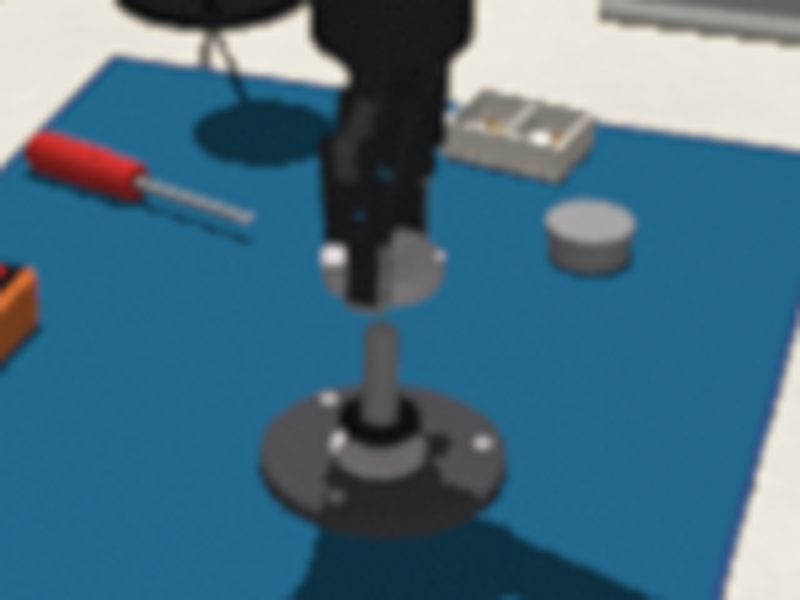

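The ring hangs above the spindle, ring centre at crop (383,268) and spindle at (381,330). I'll correct y by 2.5 mm and go down.

Emit:
play_rows(
  series=[
    {"grip": -1,"translation": [0.0002,0.0025,0.005],"turn": [0,0,0]},
    {"grip": -1,"translation": [0,0,0.008],"turn": [0,0,0]},
    {"grip": -1,"translation": [0,0,0.006],"turn": [0,0,0]},
    {"grip": -1,"translation": [0,0,0.003],"turn": [0,0,0]},
    {"grip": -1,"translation": [0,0,0],"turn": [0,0,0]},
  ],
)

```text
time: 8.52
ee_pos: [0.5, -0.0281, 0.0617]
tcp_rot: [-0.0, -3.141, -0.0]
force: [-0.0, -0.2, 0.1]
width: 0.651
grip_force: 63.7
```

Emit:
play_rows(
  series=[
    {"grip": -1,"translation": [0,0,0.0015],"turn": [0,0,0]},
    {"grip": -1,"translation": [0,0,0.001],"turn": [0,0,0]},
  ],
)

```text
time: 8.78
ee_pos: [0.5002, -0.0281, 0.0595]
tcp_rot: [0.0, 3.141, -0.0]
force: [0.3, 1.0, -0.6]
width: 0.644
grip_force: 63.7
```

Emit:
play_rows(
  series=[
    {"grip": -1,"translation": [0,0,0.001],"turn": [0,0,0]},
    {"grip": -1,"translation": [0,0,0.001],"turn": [0,0,0]},
  ],
)

```text
time: 9.02
ee_pos: [0.5001, -0.0281, 0.0575]
tcp_rot: [0.0, 3.141, -0.0]
force: [-0.1, 0.4, -0.4]
width: 0.647
grip_force: 63.7
```

Emit:
play_rows(
  series=[
    {"grip": -1,"translation": [0,0,0.001],"turn": [0,0,0]},
  ],
)

```text
time: 9.15
ee_pos: [0.5001, -0.0281, 0.0565]
tcp_rot: [0.0, 3.142, 0.0]
force: [-0.9, 1.5, 0.1]
width: 0.653
grip_force: 63.7
```

Emit:
play_rows(
  series=[
    {"grip": -1,"translation": [0,0,0.0015],"turn": [0,0,0]},
    {"grip": -1,"translation": [0,0,0.001],"turn": [0,0,0]},
  ],
)

```text
time: 9.4
ee_pos: [0.4999, -0.028, 0.0538]
tcp_rot: [-0.0, -3.141, -0.0]
force: [-0.8, 2.3, 1.1]
width: 0.65
grip_force: 63.7
```

Emit:
play_rows(
  series=[
    {"grip": -1,"translation": [0,0,0.0015],"turn": [0,0,0]},
    {"grip": -1,"translation": [0,0,0.001],"turn": [0,0,0]},
  ],
)

```text
time: 9.65
ee_pos: [0.5, -0.028, 0.0514]
tcp_rot: [-0.0, -3.141, -0.0]
force: [-1.4, 3.0, 0.7]
width: 0.644
grip_force: 63.8
```

Emit:
play_rows(
  series=[
    {"grip": -1,"translation": [0,0,0.002],"turn": [0,0,0]},
    {"grip": -1,"translation": [0,0,0.001],"turn": [0,0,0]},
  ],
)

```text
time: 9.9
ee_pos: [0.5, -0.028, 0.0483]
tcp_rot: [-0.0, -3.141, -0.0]
force: [-0.3, 2.4, 1.9]
width: 0.649
grip_force: 63.8
```

It has gone on. There is a slight sideways push in +y, so I'll ease that way while sliding down.

Emit:
play_rows(
  series=[
    {"grip": -1,"translation": [0,0.0005,0.003],"turn": [0,0,0]},
    {"grip": -1,"translation": [0,0,0.004],"turn": [0,0,0]},
    {"grip": -1,"translation": [0,0,0.004],"turn": [0,0,0]},
    {"grip": -1,"translation": [0,0,0.004],"turn": [0,0,0]},
  ],
)

```text
time: 10.4
ee_pos: [0.5, -0.0276, 0.0331]
tcp_rot: [-0.0, -3.141, 0.0]
force: [-2.2, 1.1, 0.3]
width: 0.648
grip_force: 63.8
```

Emit:
play_rows(
  series=[
    {"grip": -1,"translation": [0,0,0.004],"turn": [0,0,0]},
    {"grip": -1,"translation": [0,0,0.004],"turn": [0,0,0]},
    {"grip": -1,"translation": [0,0,0.003],"turn": [0,0,0]},
  ],
)

```text
time: 10.78
ee_pos: [0.5, -0.0276, 0.0222]
tcp_rot: [-0.0, -3.141, -0.0]
force: [-1.7, 0.9, -0.0]
width: 0.651
grip_force: 63.7
```

Emit:
play_rows(
  series=[
    {"grip": -1,"translation": [0,0,0.002],"turn": [0,0,0]},
    {"grip": -1,"translation": [0,0,0.002],"turn": [0,0,0]},
    {"grip": -1,"translation": [0,0,0.002],"turn": [0,0,0]},
  ],
)

```text
time: 11.15
ee_pos: [0.5001, -0.0276, 0.0164]
tcp_rot: [0.0, 3.142, -0.0]
force: [-0.8, 0.4, -0.2]
width: 0.648
grip_force: 63.7
```

Emit:
play_rows(
  series=[
    {"grip": -1,"translation": [0.0003,0,0.002],"turn": [0,0,0]},
    {"grip": -1,"translation": [0,0,0.0015],"turn": [0,0,0]},
    {"grip": -1,"translation": [0,0,0.0015],"turn": [0,0,0]},
  ],
)

```text
time: 11.52
ee_pos: [0.4999, -0.0276, 0.0114]
tcp_rot: [0.0, 3.141, -0.0]
force: [-0.2, -0.1, 0.1]
width: 0.649
grip_force: 63.7
```

Emit:
play_rows(
  series=[
    {"grip": -1,"translation": [0,0,0.0015],"turn": [0,0,0]},
    {"grip": -1,"translation": [0,0,0.0015],"turn": [0,0,0]},
  ],
)

```text
time: 11.78
ee_pos: [0.4999, -0.0276, 0.0087]
tcp_rot: [0.0, 3.141, -0.0]
force: [-2.3, 0.3, 6.9]
width: 0.645
grip_force: 64.2
```

Emit:
play_rows(
  series=[
    {"grip": -1,"translation": [0,0,0.0015],"turn": [0,0,0]},
    {"grip": -1,"translation": [0,0,0.0015],"turn": [0,0,0]},
  ],
)

```text
time: 12.02
ee_pos: [0.4999, -0.0276, 0.0058]
tcp_rot: [0.0, 3.141, -0.0]
force: [-2.0, 0.2, 6.4]
width: 0.647
grip_force: 64.2
```

The collar is sliding at about 7 N.

Emit:
play_rows(
  series=[
    {"grip": -1,"translation": [0,0,0.0015],"turn": [0,0,0]},
    {"grip": -1,"translation": [0,0,0.001],"turn": [0,0,0]},
    {"grip": -1,"translation": [0,0,0.001],"turn": [0,0,0]},
  ],
)

```text
time: 12.4
ee_pos: [0.4999, -0.0276, 0.0023]
tcp_rot: [0.0, 3.141, -0.0]
force: [-1.9, 1.1, 6.8]
width: 0.646
grip_force: 64.2
```

Emit:
play_rows(
  series=[
    {"grip": -1,"translation": [0,0,0.001],"turn": [0,0,0]},
    {"grip": -1,"translation": [0,0,0.001],"turn": [0,0,0]},
  ],
)

```text
time: 12.65
ee_pos: [0.4999, -0.0276, 0.0003]
tcp_rot: [0.0, 3.141, -0.0]
force: [-2.3, -0.7, 5.9]
width: 0.647
grip_force: 64.2
```

Emit:
play_rows(
  series=[
    {"grip": -1,"translation": [0,0,0.0006],"turn": [0,0,0]},
  ],
)

```text
time: 12.78
ee_pos: [0.4999, -0.0276, -0.0003]
tcp_rot: [0.0, 3.141, -0.0]
force: [-3.0, 0.2, 6.0]
width: 0.651
grip_force: 64.2
```

Emit:
play_rows(
  series=[
    {"grip": -1,"translation": [0,0,0.0005],"turn": [0,0,0]},
  ],
)

```text
time: 12.9
ee_pos: [0.4999, -0.0276, -0.0008]
tcp_rot: [0.0, 3.141, -0.0]
force: [-2.1, 0.3, 7.2]
width: 0.652
grip_force: 64.2
```

Emit:
play_rows(
  series=[
    {"grip": -1,"translation": [0,0,0.0005],"turn": [0,0,0]},
  ],
)

```text
time: 13.02
ee_pos: [0.4999, -0.0276, -0.0013]
tcp_rot: [0.0, 3.141, -0.0]
force: [-2.1, 0.6, 5.9]
width: 0.649
grip_force: 64.2
```

Emit:
play_rows(
  series=[
    {"grip": -1,"translation": [0,0,0.0005],"turn": [0,0,0]},
  ],
)

```text
time: 13.15
ee_pos: [0.5, -0.0276, -0.0015]
tcp_rot: [-0.0, 3.141, -0.0]
force: [-4.9, 0.4, 15.1]
width: 0.65
grip_force: 65.0
```

Emit:
play_rows(
  series=[
    {"grip": -1,"translation": [0,0,0.0004],"turn": [0,0,0]},
  ],
)

```text
time: 13.28
ee_pos: [0.5, -0.0276, -0.0016]
tcp_rot: [0.0, 3.141, -0.0]
force: [-6.0, -0.4, 20.5]
width: 0.645
grip_force: 65.4
```

The collar is home (15–20 N at ee z = −0.0015). Release and go for the middle ring.

Emit:
play_rows(
  series=[
    {"grip": 1,"translation": [0,0,-0.0005],"turn": [0,0,0]},
    {"grip": 1,"translation": [0,0,0],"turn": [0,0,0]},
    {"grip": 1,"translation": [0,0,0],"turn": [0,0,0]},
    {"grip": 1,"translation": [0,0,-0.02],"turn": [0,0,0]},
    {"grip": 1,"translation": [0,0,-0.03],"turn": [0,0,0]},
  ],
)

```text
time: 13.9
ee_pos: [0.4992, -0.0275, 0.0479]
tcp_rot: [-0.0, -3.14, -0.0]
force: [0.1, 0.1, 0.3]
width: 0.999
grip_force: 0.0
```

Emit:
play_rows(
  series=[
    {"grip": 1,"translation": [0,0,-0.03],"turn": [0,0,0]},
    {"grip": 1,"translation": [-0.01,0.03,0],"turn": [0,0,0]},
    {"grip": 1,"translation": [-0.018,0.05,0],"turn": [0,0,0]},
    {"grip": 1,"translation": [-0.02,0.055,0],"turn": [0,0,0]},
    {"grip": 1,"translation": [-0.02,0.055,0],"turn": [0,0,0]},
  ],
)

```text
time: 14.52
ee_pos: [0.5682, 0.1642, 0.078]
tcp_rot: [0.0, 3.142, -0.0]
force: [0.7, -1.6, -0.2]
width: 1.001
grip_force: 0.0
```

Emit:
play_rows(
  series=[
    {"grip": 1,"translation": [-0.014,0.038,0.015],"turn": [0,0,0]},
    {"grip": 1,"translation": [-0.009,0.024,0.02],"turn": [0,0,0]},
    {"grip": 1,"translation": [0,0,0.015],"turn": [0,0,0]},
    {"grip": 1,"translation": [0,0,0],"turn": [0,0,0]},
    {"grip": 1,"translation": [0,0,0],"turn": [0,0,0]},
  ],
)

```text
time: 15.15
ee_pos: [0.591, 0.2236, 0.0286]
tcp_rot: [0.002, 3.141, 0.0]
force: [1.4, -0.1, -0.4]
width: 1.0
grip_force: 0.0
```

Emit:
play_rows(
  series=[
    {"grip": 1,"translation": [0,0.0008,0.015],"turn": [0,0,0]},
    {"grip": 1,"translation": [0,0,0.015],"turn": [0,0,0]},
    {"grip": 1,"translation": [0,0,0.012],"turn": [0,0,0]},
    {"grip": 1,"translation": [0,0,0.006],"turn": [0,0,0]},
    {"grip": 1,"translation": [0,0,0],"turn": [0,0,0]},
  ],
)

```text
time: 15.78
ee_pos: [0.5906, 0.2252, -0.0205]
tcp_rot: [-0.0, -3.141, 0.0]
force: [0.2, -0.4, 0.2]
width: 1.001
grip_force: 0.0
```

Emit:
play_rows(
  series=[
    {"grip": -1,"translation": [0,0,0],"turn": [0,0,0]},
    {"grip": -1,"translation": [0,0,0],"turn": [0,0,0]},
    {"grip": -1,"translation": [0,0,0],"turn": [0,0,0]},
    {"grip": -1,"translation": [0,0,0],"turn": [0,0,0]},
  ],
)

```text
time: 16.27
ee_pos: [0.5911, 0.2253, -0.0189]
tcp_rot: [0.0, 3.141, 0.0]
force: [-3.3, -0.8, 9.2]
width: 0.503
grip_force: 59.6
```

Emit:
play_rows(
  series=[
    {"grip": -1,"translation": [0,0,-0.015],"turn": [0,0,0]},
    {"grip": -1,"translation": [0,0,-0.035],"turn": [0,0,0]},
    {"grip": -1,"translation": [0,0,-0.035],"turn": [0,0,0]},
    {"grip": -1,"translation": [0.01,-0.027,-0.022],"turn": [0,0,0]},
    {"grip": -1,"translation": [0.018,-0.05,0],"turn": [0,0,0]},
  ],
)

```text
time: 16.9
ee_pos: [0.5639, 0.1485, 0.0897]
tcp_rot: [-0.003, 3.137, 0.001]
force: [0.8, -0.4, -0.5]
width: 0.503
grip_force: 61.0
```

Emit:
play_rows(
  series=[
    {"grip": -1,"translation": [0.02,-0.055,0],"turn": [0,0,0]},
    {"grip": -1,"translation": [0.018,-0.05,0],"turn": [0,0,0]},
    {"grip": -1,"translation": [0.014,-0.04,0],"turn": [0,0,0]},
    {"grip": -1,"translation": [0.008,-0.02,0],"turn": [0,0,0]},
    {"grip": -1,"translation": [0.0035,-0.0108,0],"turn": [0,0,0]},
  ],
)

```text
time: 17.52
ee_pos: [0.4992, -0.0285, 0.0878]
tcp_rot: [0.002, 3.141, -0.0]
force: [-0.1, 0.6, -1.0]
width: 0.497
grip_force: 61.0
```

Emit:
play_rows(
  series=[
    {"grip": -1,"translation": [0,0,0],"turn": [0,0,0]},
    {"grip": -1,"translation": [0,0,0],"turn": [0,0,0]},
    {"grip": -1,"translation": [0,0,0],"turn": [0,0,0]},
  ],
)

```text
time: 17.9
ee_pos: [0.4995, -0.0269, 0.087]
tcp_rot: [-0.001, 3.142, 0.0]
force: [1.2, 0.8, -1.0]
width: 0.503
grip_force: 61.0
```

```bash
python3 - <<'E'
from h import *
im,d,P=cloud("side"); cv2.imwrite("pics/s5.png",cv2.resize(im[150:270,250:410,::-1],(800,600),interpolation=cv2.INTER_CUBIC))
print(ctrl.sense()["ee_pos"])
E
```

```text
[ 0.49942192 -0.02701262  0.08695044]
```

View pics/s5.png

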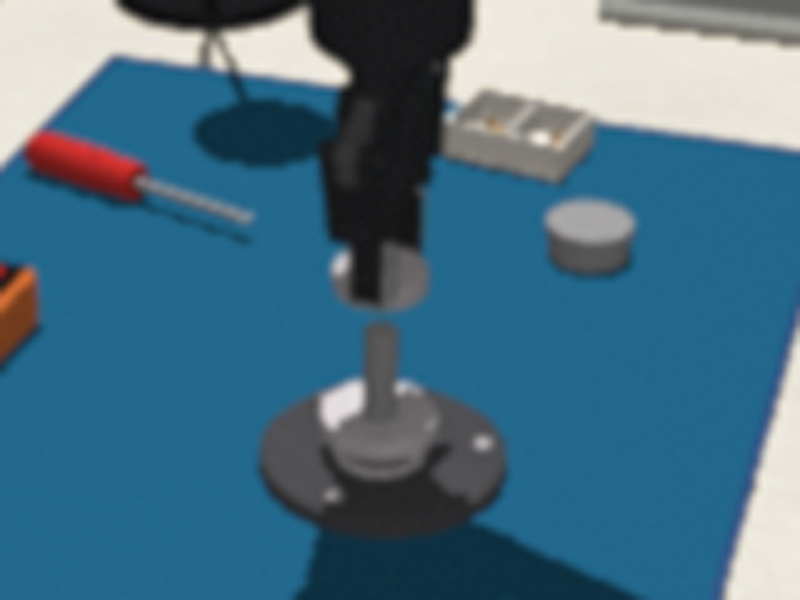

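The wide ring lies flat on the stand at crop (381,425). The middle ring is right above the tip at (381,278). Descend.

Emit:
play_rows(
  series=[
    {"grip": -1,"translation": [0,-0.0004,0.006],"turn": [0,0,0]},
    {"grip": -1,"translation": [0,0,0.006],"turn": [0,0,0]},
    {"grip": -1,"translation": [0,0,0.004],"turn": [0,0,0]},
    {"grip": -1,"translation": [0,0,0.002],"turn": [0,0,0]},
    {"grip": -1,"translation": [0,0,0],"turn": [0,0,0]},
  ],
)

```text
time: 18.58
ee_pos: [0.4992, -0.028, 0.0689]
tcp_rot: [-0.0, -3.141, -0.0]
force: [-0.3, -1.0, 0.3]
width: 0.499
grip_force: 61.0
```

Emit:
play_rows(
  series=[
    {"grip": -1,"translation": [0,0,0.0015],"turn": [0,0,0]},
    {"grip": -1,"translation": [0,0,0.0015],"turn": [0,0,0]},
    {"grip": -1,"translation": [0,0,0.001],"turn": [0,0,0]},
  ],
)

```text
time: 18.95
ee_pos: [0.4993, -0.028, 0.0649]
tcp_rot: [-0.0, -3.142, 0.0]
force: [-0.8, 0.5, -0.7]
width: 0.503
grip_force: 61.0
```

Emit:
play_rows(
  series=[
    {"grip": -1,"translation": [0,0,0.001],"turn": [0,0,0]},
    {"grip": -1,"translation": [0,0,0.001],"turn": [0,0,0]},
  ],
)

```text
time: 19.2
ee_pos: [0.4993, -0.028, 0.0629]
tcp_rot: [-0.0, -3.142, -0.0]
force: [-0.6, -0.2, 0.3]
width: 0.505
grip_force: 61.0
```

Emit:
play_rows(
  series=[
    {"grip": -1,"translation": [0,0,0.001],"turn": [0,0,0]},
    {"grip": -1,"translation": [0,0,0.001],"turn": [0,0,0]},
  ],
)

```text
time: 19.45
ee_pos: [0.4992, -0.0279, 0.0609]
tcp_rot: [-0.0, -3.141, -0.0]
force: [-1.0, 0.6, -0.5]
width: 0.506
grip_force: 61.0
```

Emit:
play_rows(
  series=[
    {"grip": -1,"translation": [0,0.0003,0.002],"turn": [0,0,0]},
    {"grip": -1,"translation": [0,0,0.003],"turn": [0,0,0]},
    {"grip": -1,"translation": [0,0,0.003],"turn": [0,0,0]},
  ],
)

```text
time: 19.82
ee_pos: [0.4992, -0.0277, 0.0527]
tcp_rot: [-0.0, -3.142, 0.0]
force: [-0.1, -0.1, -0.5]
width: 0.501
grip_force: 61.0
```

Emit:
play_rows(
  series=[
    {"grip": -1,"translation": [0,0,0.004],"turn": [0,0,0]},
    {"grip": -1,"translation": [0,0,0.004],"turn": [0,0,0]},
    {"grip": -1,"translation": [0,0,0.004],"turn": [0,0,0]},
  ],
)

```text
time: 20.2
ee_pos: [0.4992, -0.0277, 0.0407]
tcp_rot: [-0.0, -3.141, -0.0]
force: [-0.9, 1.7, -0.5]
width: 0.504
grip_force: 61.0
```

Emit:
play_rows(
  series=[
    {"grip": -1,"translation": [0,0,0.004],"turn": [0,0,0]},
    {"grip": -1,"translation": [0,0,0.004],"turn": [0,0,0]},
    {"grip": -1,"translation": [0,0,0.004],"turn": [0,0,0]},
    {"grip": -1,"translation": [0,0,0.003],"turn": [0,0,0]},
  ],
)

```text
time: 20.7
ee_pos: [0.4992, -0.0277, 0.0257]
tcp_rot: [-0.0, -3.141, -0.0]
force: [-0.3, 0.4, 0.2]
width: 0.498
grip_force: 61.0
```

Emit:
play_rows(
  series=[
    {"grip": -1,"translation": [0,0,0.0025],"turn": [0,0,0]},
    {"grip": -1,"translation": [0,0,0.002],"turn": [0,0,0]},
    {"grip": -1,"translation": [0,0,0.0015],"turn": [0,0,0]},
  ],
)

```text
time: 21.08
ee_pos: [0.4993, -0.0277, 0.0199]
tcp_rot: [0.0, 3.142, 0.0]
force: [-0.2, 0.8, 0.5]
width: 0.499
grip_force: 61.1
```

Emit:
play_rows(
  series=[
    {"grip": -1,"translation": [0,0,0.001],"turn": [0,0,0]},
    {"grip": -1,"translation": [0,0,0.001],"turn": [0,0,0]},
  ],
)

```text
time: 21.32
ee_pos: [0.4993, -0.0277, 0.018]
tcp_rot: [0.0, 3.141, 0.0]
force: [-0.4, 0.4, -0.8]
width: 0.501
grip_force: 61.1
```

Emit:
play_rows(
  series=[
    {"grip": -1,"translation": [0,0,0.0006],"turn": [0,0,0]},
  ],
)

```text
time: 21.45
ee_pos: [0.4993, -0.0277, 0.0174]
tcp_rot: [-0.0, -3.142, -0.0]
force: [-0.3, 0.2, -0.1]
width: 0.501
grip_force: 61.1
```

Emit:
play_rows(
  series=[
    {"grip": -1,"translation": [0,0,0.0004],"turn": [0,0,0]},
  ],
)

```text
time: 21.58
ee_pos: [0.4993, -0.0277, 0.017]
tcp_rot: [0.0, 3.141, -0.0]
force: [-0.7, 0.3, 4.2]
width: 0.505
grip_force: 61.5
```

Emit:
play_rows(
  series=[
    {"grip": -1,"translation": [0,0,0.0003],"turn": [0,0,0]},
    {"grip": 1,"translation": [0,0,-0.0003],"turn": [0,0,0]},
    {"grip": 1,"translation": [0,0,0],"turn": [0,0,0]},
    {"grip": 1,"translation": [0,0,0],"turn": [0,0,0]},
    {"grip": 1,"translation": [0,0,-0.02],"turn": [0,0,0]},
  ],
)

```text
time: 22.2
ee_pos: [0.4984, -0.0276, 0.0363]
tcp_rot: [-0.0, -3.139, -0.001]
force: [-0.4, -0.3, 0.8]
width: 0.997
grip_force: 0.0
```

Emit:
play_rows(
  series=[
    {"grip": 1,"translation": [0,0,-0.041],"turn": [0,0,0]},
    {"grip": 1,"translation": [0.008,0.03,0],"turn": [0,0,0]},
    {"grip": 1,"translation": [0.015,0.05,0],"turn": [0,0,0]},
    {"grip": 1,"translation": [0.016,0.057,0],"turn": [0,0,0]},
    {"grip": 1,"translation": [0.016,0.057,0],"turn": [0,0,0]},
  ],
)

```text
time: 22.82
ee_pos: [0.4438, 0.1679, 0.0781]
tcp_rot: [0.001, 3.141, 0.0]
force: [1.2, -0.4, 0.2]
width: 1.001
grip_force: 0.0
```

Emit:
play_rows(
  series=[
    {"grip": 1,"translation": [0.014,0.05,0.015],"turn": [0,0,0]},
    {"grip": 1,"translation": [0.0075,0.026,0.02],"turn": [0,0,0]},
    {"grip": 1,"translation": [0,0,0.015],"turn": [0,0,0]},
    {"grip": 1,"translation": [0,0,0],"turn": [0,0,0]},
    {"grip": 1,"translation": [0,0,0],"turn": [0,0,0]},
  ],
)

```text
time: 23.45
ee_pos: [0.4234, 0.2416, 0.0284]
tcp_rot: [0.002, 3.141, 0.0]
force: [0.7, -0.9, 0.2]
width: 0.998
grip_force: 0.0
```

Emit:
play_rows(
  series=[
    {"grip": 1,"translation": [0.0005,0.0009,0.015],"turn": [0,0,0]},
    {"grip": 1,"translation": [0,0,0.015],"turn": [0,0,0]},
    {"grip": 1,"translation": [0,0,0.012],"turn": [0,0,0]},
    {"grip": 1,"translation": [0,0,0.0065],"turn": [0,0,0]},
    {"grip": 1,"translation": [0,0,0],"turn": [0,0,0]},
  ],
)

```text
time: 24.08
ee_pos: [0.422, 0.2431, -0.021]
tcp_rot: [-0.0, -3.141, 0.001]
force: [1.0, -0.4, 0.4]
width: 0.997
grip_force: 0.0
```

Emit:
play_rows(
  series=[
    {"grip": -1,"translation": [0,0,0],"turn": [0,0,0]},
    {"grip": -1,"translation": [0,0,0],"turn": [0,0,0]},
    {"grip": -1,"translation": [0,0,0],"turn": [0,0,0]},
    {"grip": -1,"translation": [0,0,0],"turn": [0,0,0]},
  ],
)

```text
time: 24.58
ee_pos: [0.4225, 0.2433, -0.0199]
tcp_rot: [0.0, 3.141, 0.0]
force: [-3.0, -1.1, 8.4]
width: 0.359
grip_force: 59.0
```

Emit:
play_rows(
  series=[
    {"grip": -1,"translation": [0,0,-0.015],"turn": [0,0,0]},
    {"grip": -1,"translation": [0,0,-0.035],"turn": [0,0,0]},
    {"grip": -1,"translation": [0,0,-0.035],"turn": [0,0,0]},
    {"grip": -1,"translation": [-0.008,-0.028,-0.022],"turn": [0,0,0]},
    {"grip": -1,"translation": [-0.014,-0.05,0],"turn": [0,0,0]},
  ],
)

```text
time: 25.2
ee_pos: [0.4455, 0.1654, 0.0891]
tcp_rot: [-0.004, 3.137, 0.002]
force: [0.7, 0.3, -0.4]
width: 0.357
grip_force: 59.9
```

Emit:
play_rows(
  series=[
    {"grip": -1,"translation": [-0.016,-0.057,0],"turn": [0,0,0]},
    {"grip": -1,"translation": [-0.015,-0.055,0],"turn": [0,0,0]},
    {"grip": -1,"translation": [-0.013,-0.045,0],"turn": [0,0,0]},
    {"grip": -1,"translation": [-0.007,-0.024,0],"turn": [0,0,0]},
    {"grip": -1,"translation": [-0.0038,-0.012,0],"turn": [0,0,0]},
  ],
)

```text
time: 25.82
ee_pos: [0.4994, -0.0289, 0.0872]
tcp_rot: [0.002, 3.141, -0.0]
force: [-0.1, 1.0, 0.1]
width: 0.36
grip_force: 59.9
```

Emit:
play_rows(
  series=[
    {"grip": -1,"translation": [0,0,0],"turn": [0,0,0]},
    {"grip": -1,"translation": [0,0,0],"turn": [0,0,0]},
    {"grip": -1,"translation": [0,0,0],"turn": [0,0,0]},
  ],
)

```text
time: 26.2
ee_pos: [0.4989, -0.027, 0.0865]
tcp_rot: [0.002, -3.141, -0.0]
force: [-0.0, -0.7, -0.1]
width: 0.361
grip_force: 59.9
```

```bash
python3 - <<'E'
from h import *
im,d,P=cloud("side"); cv2.imwrite("pics/s6.png",cv2.resize(im[150:270,250:410,::-1],(800,600),interpolation=cv2.INTER_CUBIC))
print(ctrl.sense()["ee_pos"])
E
```

```text
[ 0.49892425 -0.02709593  0.08654169]
```

View pics/s6.png

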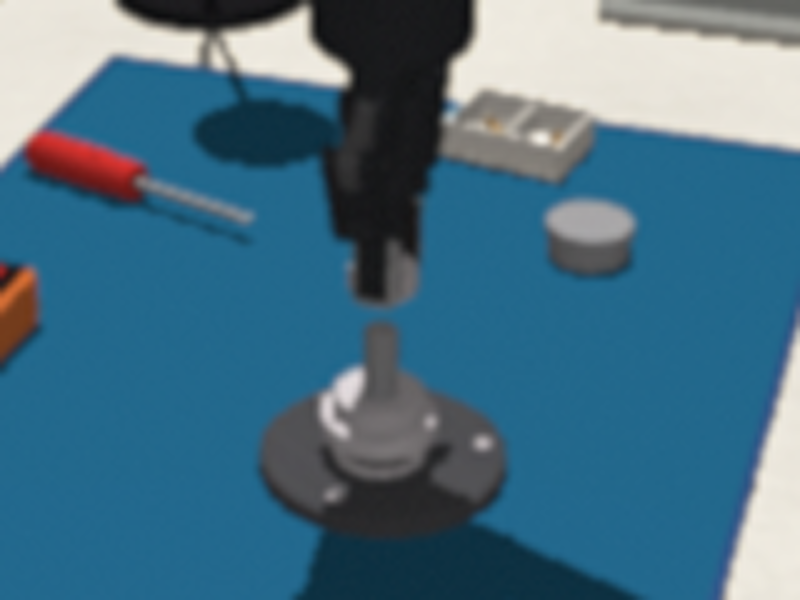

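The two lower rings are stacked flat at (381,415). The narrow ring is at (383,275), a hair right of the tip (381,330).

Emit:
play_rows(
  series=[
    {"grip": -1,"translation": [-0.0006,-0.0004,0.006],"turn": [0,0,0]},
    {"grip": -1,"translation": [0,0,0.006],"turn": [0,0,0]},
    {"grip": -1,"translation": [0,0,0.004],"turn": [0,0,0]},
    {"grip": -1,"translation": [0,0,0.002],"turn": [0,0,0]},
    {"grip": -1,"translation": [0,0,0],"turn": [0,0,0]},
  ],
)

```text
time: 26.88
ee_pos: [0.4996, -0.0282, 0.0684]
tcp_rot: [-0.0, -3.141, -0.0]
force: [0.1, -1.2, 0.1]
width: 0.357
grip_force: 59.9
```

Emit:
play_rows(
  series=[
    {"grip": -1,"translation": [0,0,0.0015],"turn": [0,0,0]},
    {"grip": -1,"translation": [0,0,0.0015],"turn": [0,0,0]},
    {"grip": -1,"translation": [0,0,0.001],"turn": [0,0,0]},
  ],
)

```text
time: 27.25
ee_pos: [0.4997, -0.0282, 0.0644]
tcp_rot: [0.0, 3.142, 0.0]
force: [0.3, 0.4, 0.0]
width: 0.358
grip_force: 59.9
```

Emit:
play_rows(
  series=[
    {"grip": -1,"translation": [0,0,0.001],"turn": [0,0,0]},
    {"grip": -1,"translation": [0,0,0.001],"turn": [0,0,0]},
  ],
)

```text
time: 27.5
ee_pos: [0.4997, -0.0282, 0.0624]
tcp_rot: [0.0, 3.142, -0.0]
force: [-0.3, -0.2, -0.7]
width: 0.361
grip_force: 59.9
```

Emit:
play_rows(
  series=[
    {"grip": -1,"translation": [0,0,0.001],"turn": [0,0,0]},
    {"grip": -1,"translation": [0,0,0.001],"turn": [0,0,0]},
  ],
)

```text
time: 27.75
ee_pos: [0.4996, -0.0281, 0.0604]
tcp_rot: [-0.0, -3.141, -0.0]
force: [-0.7, 1.5, -0.2]
width: 0.358
grip_force: 60.0
```

Emit:
play_rows(
  series=[
    {"grip": -1,"translation": [0,0.0004,0.002],"turn": [0,0,0]},
    {"grip": -1,"translation": [0,0,0.003],"turn": [0,0,0]},
    {"grip": -1,"translation": [0,0,0.004],"turn": [0,0,0]},
  ],
)

```text
time: 28.12
ee_pos: [0.4996, -0.0278, 0.0512]
tcp_rot: [-0.0, -3.142, 0.0]
force: [-0.7, 0.8, 0.5]
width: 0.353
grip_force: 60.0
```

Emit:
play_rows(
  series=[
    {"grip": -1,"translation": [0,0,0.004],"turn": [0,0,0]},
    {"grip": -1,"translation": [0,0,0.004],"turn": [0,0,0]},
    {"grip": -1,"translation": [0,0,0.004],"turn": [0,0,0]},
    {"grip": -1,"translation": [0,0,0.003],"turn": [0,0,0]},
  ],
)

```text
time: 28.62
ee_pos: [0.4996, -0.0278, 0.0362]
tcp_rot: [-0.0, -3.141, 0.0]
force: [-0.0, 0.1, 0.3]
width: 0.359
grip_force: 60.0
```

Emit:
play_rows(
  series=[
    {"grip": -1,"translation": [0,0,0.0025],"turn": [0,0,0]},
    {"grip": -1,"translation": [0,0,0.002],"turn": [0,0,0]},
    {"grip": -1,"translation": [0,0,0.0015],"turn": [0,0,0]},
  ],
)

```text
time: 29.0
ee_pos: [0.4996, -0.0278, 0.0304]
tcp_rot: [-0.0, -3.142, -0.0]
force: [-1.5, 1.1, -0.1]
width: 0.357
grip_force: 60.0
```

Emit:
play_rows(
  series=[
    {"grip": -1,"translation": [0,0,0.001],"turn": [0,0,0]},
  ],
)

```text
time: 29.12
ee_pos: [0.4997, -0.0278, 0.0294]
tcp_rot: [-0.0, -3.142, -0.0]
force: [-0.7, 1.1, 1.6]
width: 0.358
grip_force: 60.0
```

Emit:
play_rows(
  series=[
    {"grip": -1,"translation": [0,0,0.0008],"turn": [0,0,0]},
  ],
)

```text
time: 29.25
ee_pos: [0.4997, -0.0278, 0.0287]
tcp_rot: [-0.0, -3.142, -0.0]
force: [-1.4, 0.5, 0.9]
width: 0.355
grip_force: 60.0
```

Emit:
play_rows(
  series=[
    {"grip": -1,"translation": [0,0,0.0006],"turn": [0,0,0]},
  ],
)

```text
time: 29.38
ee_pos: [0.4997, -0.0278, 0.0281]
tcp_rot: [0.0, 3.142, -0.0]
force: [-1.5, 1.1, 3.3]
width: 0.358
grip_force: 60.4
```

Emit:
play_rows(
  series=[
    {"grip": -1,"translation": [0,0,0.0004],"turn": [0,0,0]},
  ],
)

```text
time: 29.5
ee_pos: [0.4997, -0.0278, 0.028]
tcp_rot: [0.0, 3.141, -0.0]
force: [-3.5, 1.5, 9.7]
width: 0.362
grip_force: 60.9
```

Seated as expected at 0.028. A little press, release, lift away and check.

Emit:
play_rows(
  series=[
    {"grip": -1,"translation": [0,0,0.0003],"turn": [0,0,0]},
    {"grip": 1,"translation": [0,0,-0.0005],"turn": [0,0,0]},
    {"grip": 1,"translation": [0,0,0],"turn": [0,0,0]},
    {"grip": 1,"translation": [0,0,0],"turn": [0,0,0]},
    {"grip": 1,"translation": [0,0,-0.02],"turn": [0,0,0]},
  ],
)

```text
time: 30.12
ee_pos: [0.4989, -0.0277, 0.0471]
tcp_rot: [-0.0, -3.139, -0.001]
force: [0.2, -0.1, -0.3]
width: 1.003
grip_force: 0.0
```

Emit:
play_rows(
  series=[
    {"grip": 1,"translation": [0,0,-0.04],"turn": [0,0,0]},
    {"grip": 1,"translation": [0,0,-0.04],"turn": [0,0,0]},
    {"grip": 1,"translation": [0,0.04,-0.04],"turn": [0,0,0]},
    {"grip": 1,"translation": [0,0.06,0],"turn": [0,0,0]},
    {"grip": 1,"translation": [0,0.05,0],"turn": [0,0,0]},
  ],
)

```text
time: 30.75
ee_pos: [0.4997, 0.124, 0.1685]
tcp_rot: [0.0, 3.14, 0.0]
force: [-0.1, -0.5, -1.0]
width: 1.0
grip_force: 0.0
```

Emit:
play_rows(
  series=[
    {"grip": 1,"translation": [0,0.03,0],"turn": [0,0,0]},
    {"grip": 1,"translation": [0,0,0],"turn": [0,0,0]},
    {"grip": 1,"translation": [0,0,0],"turn": [0,0,0]},
    {"grip": 1,"translation": [0,0,0],"turn": [0,0,0]},
  ],
)

```text
time: 31.25
ee_pos: [0.4998, 0.1513, 0.1679]
tcp_rot: [-0.002, -3.142, 0.0]
force: [0.9, 0.2, -1.0]
width: 0.998
grip_force: 0.0
```

```bash
python3 - <<'E'
from h import *
im,d,P=cloud("top"); a=im[220:280,235:315,::-1]
cv2.imwrite("pics/f_top.png",a)
im,d,P=cloud("side"); b=im[180:255,275:375,::-1]
cv2.imwrite("pics/f.png",cv2.hconcat([cv2.resize(x,(400,300),interpolation=cv2.INTER_CUBIC) for x in(a,b)]))
E
```

```text
(no output)
```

View pics/f.png

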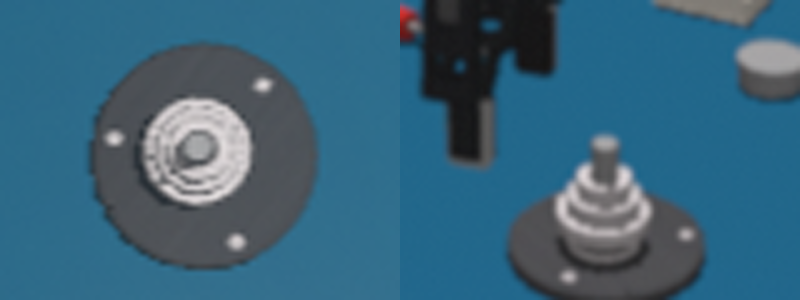

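The stack is concentric and flat on the spindle, at (197,150) in the top crop and (604,205) in the side crop. The gripper is clear of it, so I'm handing in.

```bash
python3 -c "
from cell import sign_off
print(sign_off())"
```

```text
the job is handed in; nothing more can be done
None
```

I threaded the wide, middle and narrow spacers onto the spindle in that order, pressed the collar home, let go and handed the job in at about 31 s; the highest force I saw on the stand was about 21 N, and no verdict came back.

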